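# Find and mark the balance point of a weighted bar

### The arm

A 6-joint arm with a two-finger parallel gripper is mounted at the origin on the work surface; the furniture and walls round the work are solid. World frame = base frame: x ahead of the robot, y to its left, z up, the work surface at z = 0. Lengths are in m, angles in rad, forces in N, time in s.
With the tool pointing down it reaches from about 0.3 to 0.775 m from the base axis. Payload 14.6 kg.
Tool frame: the origin (TCP) lies midway between the tips of the shut fingers; the grasp point (between the pads) lies 19 mm behind it (ctrl.pinch_z is the distance from the TCP to the grasp point, in m); z points along the fingers, y is the line along which they close (so a half turn about z gives the same grasp; the last joint's range is limited). The gripper opens to 94 mm and grips with 3 to 60 N. Pads are 16 mm wide; open, the fingers measure 119 mm over their backs; the gripper's body (75 mm by 177 mm) begins 78 mm behind the grasp point.
Start: joints at [1.28, 0.3, 1.521, -0, 1.321, -0.067], TCP at [0.122, 0.536, 0.205] pointing down, gripper open.
Joint ranges: [-3.03, 3.03], [-0.79, 2.21], [0.23, 2.52], [-1.04, 4.18], [0, 3.07], [-2.55, 2.55]. Speed limits (rad/s): [2.22, 2.22, 2.57, 3.14, 3.14, 3.14].

### API

Orientations are given as [roll, pitch, yaw] about the fixed x, y, z axes, in that order (R = Rz(yaw) Ry(pitch) Rx(roll)).
In Python, from station import ctrl gives the robot as it stands.
- The arm moves only by the tool jog_arm, never from a script. Its argument "motion" is a list of rows, each a list of 7 numbers: the shift along the tool's x, y, z in m, then the turn, a rotation vector about the tool's x, y, z in rad, then the opening, from -1 (shut) to 1 (fully open). In form: [[tx, ty, tz, rx, ry, rz, gripper], ...]. A call has 1 to 5 rows; each row shifts and turns the commanded pose from where the row before left it, along the tool's axes as they then stand; what a row does not reach is not made up. A row lasts 1/10 s, in which the tool goes at most 50 mm and 8.59 degrees, less where a joint would pass 70% of its speed; a pose out of reach is approached as far as the arm can. A call is refused whole if a number of a shift passes 0.05 or a number of a turn 0.15, either way. A call with a gripper value outside its range is refused whole. The fingers move at their own pace and stop on an object; "squeeze" is the grip in N (left out, the last holds). Time passes only in rows, so rows that do not move let the fingers close. It gives the time, the measured TCP pose, the force, the opening and the grip force at its end, in the units of the state.
- ctrl.get_obs(): the state, without advancing time (a new reading comes with each control period).
- ctrl.camera(name): name is "side" or "top"; returns the picture (384x512x3 uint8, red, green, blue); there is no depth.
- ctrl.camera_model(name): a dict with "intrinsics" (3x3 intrinsics, pixels), "k1" (the pictures are not rectified: a ray, as slopes to the right and down, at radius r is drawn at 1 + k1 r^2 times it, then the intrinsics apply), "rvec" (rotation vector, rad) and "tvec" (3), from world to camera coordinates, as OpenCV has them. Camera axes: x right, y down, z forward; pixel columns grow to the right and rows downward; lengths in m; the calibration is good to about 2 mm. A picture is of the moment at which its call begins. camera_model takes no time and is no camera call.
- ctrl.hand_in(): hands the job in; it is judged then, once.
The state is a dict: "time_s": time; "qpos": joint angles; "joint_vel": joint speeds; "tau": joint torques, N m; "ee_pos": TCP position; "eef_rot": TCP orientation; "force": force on the tool from outside, world axes, zero at the start; "moment": the same for the moment, N m; "grip_width": finger opening in m; "grip_force": force on a finger pad.
Only numpy, scipy, OpenCV 4.12 (cv2) and the standard library are available. Lean on these libraries where they do the work, as an engineer would, in place of code of your own. Each camera call takes 0.05 s, during which the arm holds its last target. There are 200 camera calls.

### The job

The bar on the balance stand has a weight hidden inside it and hangs down at one end. Slide the bar along the stand, without lifting it off, until it balances level by itself on the narrow ridge in the middle; let go of it, and then mark the balance point by gently setting the saddle marker fully down over the bar, straight above the ridge, so that the bar is still balanced level when you leave it. Do not disturb the petri dish, the timer and the marker pen.

Things in the scene. Friction and masses are not known exactly. Their poses are not given: they have to be found in the camera images.
- stand: Fixed balance stand, grey base plate 60 x 200 x 12 mm. A narrow steel ridge in its middle; 70 mm to either side of it along the stand's y a fork 16 mm long: a rest with its top 64 mm above the table, between two prongs (26 mm apart inside, 46 mm over all, up to 97 mm) that guide the bar sideways. Origin on the table under the middle of the ridge; y along the bar, z up.
- ridge (a point): Middle of the flat top of the steel ridge that carries the bar, 70 mm above the table; the top is 10 mm along the bar, 26 mm across. Axes as the stand's. With the bar's balance point within about 5 mm of it along y, the bar stays level on the ridge alone; farther, the bar tips about 4.5 degrees onto the fork on the heavy side.
- bar: Loose closed square aluminium tube with black end plugs, 20 x 240 x 20 mm, about 0.5 kg, lying in both forks. Origin: middle of its underside; y along it (as the stand's y), z up. A weight fixed inside puts its balance point anywhere within 15 mm of half its length. At the start its middle is 34 to 44 mm from the ridge toward the stand's +y, and that end is tipped down.
- bar_end_left (a point): Middle of the bar's end face at its +y end. A finger that rests against the bar can hold it level or tipped by friction: take the hand off to see whether it balances.
- bar_end_right (a point): Middle of the bar's end face at its -y end.
- saddle: Loose dark steel saddle marker, 40 g: a bridge 36 mm across (x), 24 mm long (y, along the bar), 5 mm thick; two legs below, 24 mm apart inside, flaring to about 30 mm, 18 mm long; on top an upright grip fin 12 mm thick (x), 24 mm long (y), ending 39 mm above the bridge's underside. Origin: middle of the bridge's underside, which lies on the bar's top when seated; z up. Either way round will do.
- petri_dish: Bystander: petri dish, 68 mm wide, 14 mm high; origin under its middle.
- bench_timer: Bystander: bench timer, 62 x 62 x 20 mm; origin under its middle.
- marker_pen: Bystander: marker pen lying down, 135 mm long; origin under its middle.
- tall_bottle_top (a point): Top of the cap of the nearest of three tall fixed white bottles, an obstacle: its square body measures about 140 x 140 mm, its top is 263 mm above the table. The other two (up to 275 mm high) stand to the right of it and nearer the robot, 0.21 and 0.40 m from it. Pass over or round them; they never move.

How it is judged:
On the way:
1. the bar balances level (within 1.5 degrees) on the ridge by itself, nothing of the robot or the saddle touching it (angle between bar's own z axis and vertical below 0.026 rad and angular speed of bar below 0.05 rad/s and contact force between each of the arm, the fingers and bar below 0.05 N and contact force between saddle and bar below 0.02 N), for 0.3 s.
At the end, for the whole second after the job is handed in: The bar is at rest, balanced level (within 1.5 degrees) on the ridge; the saddle marker sits upright (within 5 degrees) and fully down astride the bar (its bridge within 3 mm of the bar's top), within 7 mm of the middle of the ridge along the bar and 8 mm across it (angle between bar's own z axis and vertical below 0.026 rad and linear speed of each of bar, saddle below 0.01 m/s and angular speed of bar below 0.05 rad/s and z of bar in the frame of ridge between -0.004 and 0.004 m and z of saddle in the frame of bar between 0.017 and 0.023 m and y of saddle in the frame of ridge between -0.007 and 0.007 m and x of saddle in the frame of ridge between -0.008 and 0.008 m and angle between saddle's own z axis and vertical below 0.09 rad); the robot touches nothing.
It fails at once if the bar is lifted off the stand (more than 15 mm above the ridge) (z of bar in the frame of ridge above 0.015 m).
It fails at once if the petri dish, the timer or the marker pen is moved more than 15 mm (distance of any of petri_dish, bench_timer, marker_pen from where it was at the start of the episode above 0.015 m).
It fails at once if the saddle marker is pressed or dropped hard on the bar (over 20 N) (contact force between saddle and bar above 20 N).
It also fails if it takes over 72 s, if anything falls off the work surface, if the arm or the gripper's body presses on something with over 40 N, if the wrist force passes 120 N, or if a joint passes its speed limit or range.

## Working session

There is one attempt and no reset: what is moved stays moved. The work goes in short steps, Python scripts to look and compute and a tool call to move; the robot and the scene stay as the last step left them, time stands still between calls to the robot, and variables do not carry over. Pictures are saved under pics/ and viewed, at most 12 in all, crops included, and the job is handed in when it is done.

Besides the shell and the picture viewer there is one more tool, called after "Request:" in YAML: its name, and indented under it one key for each argument. jog_arm: Moves the arm, as the interface text tells. Its arguments: {"type":"object","properties":{"motion":{"type":"array"},"squeeze":{"type":"number"}},"required":["motion"]}

```bash
ls; mkdir -p pics; cat > h.py <<'E'
import numpy as np, cv2
from station import ctrl
def snap(n,f,crop=None,s=1):
    im=ctrl.camera(n)[:,:,::-1]
    cv2.imwrite('pics/raw_'+f,im)
    if crop: x0,y0,x1,y1=crop; im=im[y0:y1,x0:x1]
    cv2.imwrite('pics/'+f,cv2.resize(im,None,fx=s,fy=s,interpolation=cv2.INTER_CUBIC))
def ray(n,u,v):
    m=ctrl.camera_model(n);K=np.array(m['intrinsics']);R=cv2.Rodrigues(np.array(m['rvec'],float))[0];t=np.array(m['tvec'],float).ravel()
    d=np.array([(u-K[0,2])/K[0,0],(v-K[1,2])/K[1,1]]);p=d.copy()
    for _ in range(30): p=d/(1+m['k1']*(p@p))
    return -R.T@t, R.T@np.r_[p,1]
def atz(n,u,v,z):
    c,d=ray(n,u,v); return c+d*(z-c[2])/d[2]
def proj(n,P):
    m=ctrl.camera_model(n);K=np.array(m['intrinsics']);R=cv2.Rodrigues(np.array(m['rvec'],float))[0];t=np.array(m['tvec'],float).ravel()
    q=R@np.array(P,float)+t;p=q[:2]/q[2];p=p*(1+m['k1']*(p@p));return np.round([K[0,0]*p[0]+K[0,2],K[1,1]*p[1]+K[1,2]],1)
E
python3 - <<'E'
from h import *
o=ctrl.get_obs();print(o['ee_pos'],o['eef_rot'],o['grip_width'],o['time_s'])
a=ctrl.camera('side')[:,:,::-1];b=ctrl.camera('top')[:,:,::-1]
cv2.imwrite('pics/s0.png',a);cv2.imwrite('pics/t0.png',b)
for n in('side','top'):
  print(n,ray(n,256,192),ctrl.camera_model(n)['k1'])
E
```

```text
pics
[0.12197368 0.53602878 0.20488463] [-3.14040675e+00 -7.97043933e-05  2.91784000e+00] 0.09416517513389898 0.0
side (array([ 0.43818015, -1.20212558,  0.64158332]), array([-0.01323223,  0.90479664, -0.42572273])) -0.07089969386234626
top (array([ 0.2719366 , -0.20608766,  1.1868013 ]), array([ 0.14599207,  0.01210479, -0.98945601])) -0.15025894131176692
```

```bash
python3 - <<'E'
import cv2
for f in('s0','t0'):
  cv2.imwrite(f'pics/{f}b.png',cv2.resize(cv2.imread(f'pics/{f}.png'),(800,600),interpolation=cv2.INTER_CUBIC))
E
```

```text
(no output)
```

View pics/s0b.png

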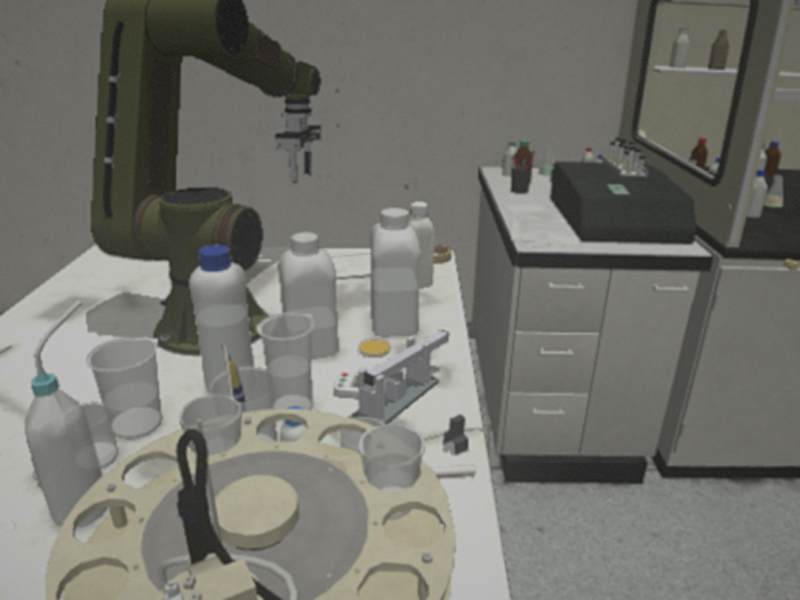

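View pics/t0b.png

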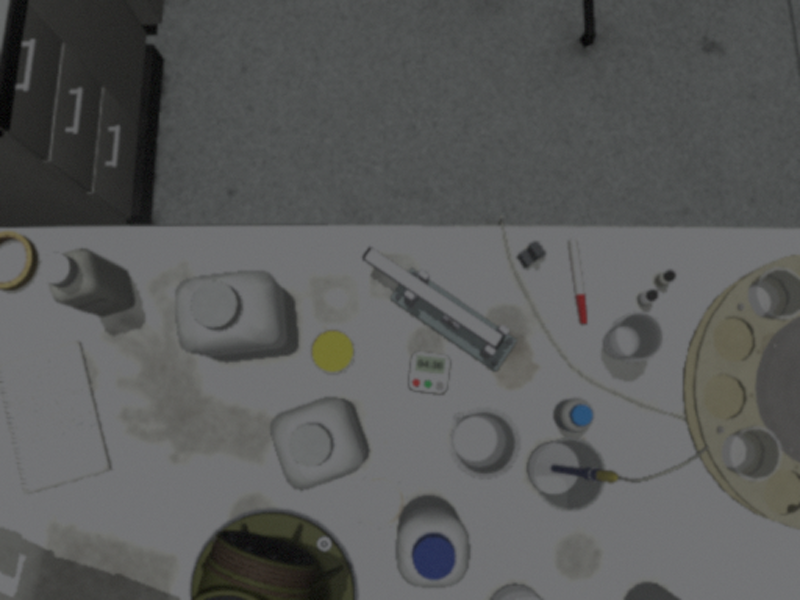

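```bash
python3 - <<'E'
import cv2
im=cv2.imread('pics/t0.png')[145:245,225:385]
im=cv2.convertScaleAbs(im,alpha=1.8)
cv2.imwrite('pics/t0c.png',cv2.resize(im,None,fx=5,fy=5,interpolation=cv2.INTER_CUBIC))
im=cv2.imread('pics/s0.png')[205:305,205:325]
cv2.imwrite('pics/s0c.png',cv2.resize(im,None,fx=6,fy=6,interpolation=cv2.INTER_CUBIC))
E
```

```text
(no output)
```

View pics/t0c.png

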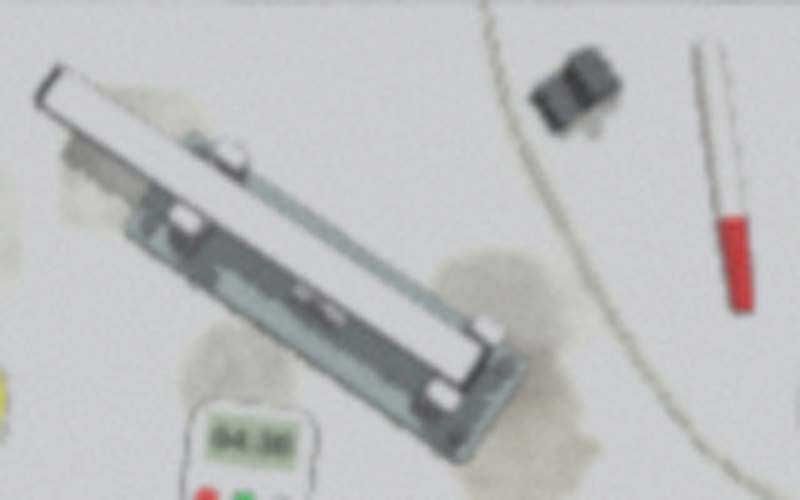

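View pics/s0c.png

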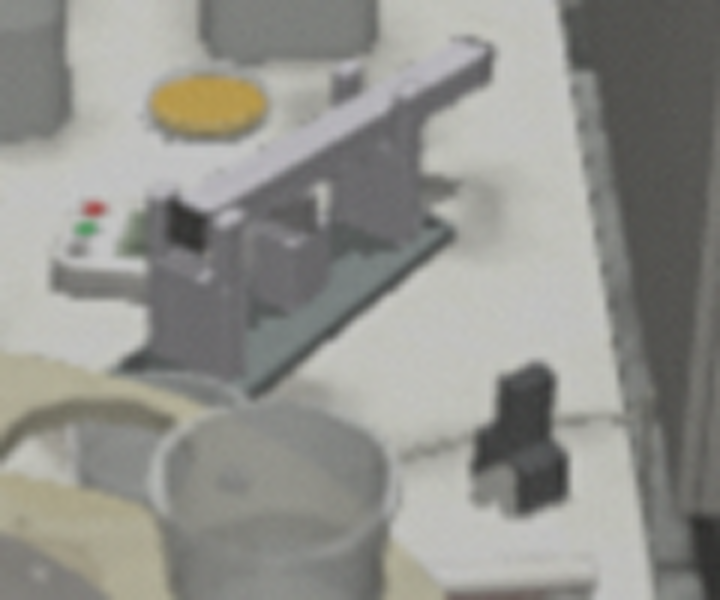

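```bash
cat >> h.py <<'E'
def tc(u,v,z): return atz('top',225+(u+.5)/5-.5,145+(v+.5)/5-.5,z)
def sc(u,v,z): return atz('side',205+(u+.5)/6-.5,205+(v+.5)/6-.5,z)
E
python3 - <<'E'
from h import *
np.set_printoptions(precision=4,suppress=True)
P=[tc(*q,.097)[:2] for q in[(232,153),(185,217),(487,330),(442,397)]]
print('prongs top',P)
c=np.mean(P,0);d=(P[0]+P[1]-P[2]-P[3])/2;print('c',c,'len',np.linalg.norm(d),'yaw',np.arctan2(-d[0],d[1]),np.linalg.norm(P[0]-P[1]),np.linalg.norm(P[2]-P[3]))
Q=[sc(*q,.097)[:2] for q in[(347,68),(232,216),(165,190)]];print('side',Q)
u=d/np.linalg.norm(d)
for q,z in[((50,85),.0775),((475,367),.097)]:
  p=tc(*q,z)[:2];print('barend',p,(p-c)@u, (p-c)@[u[1],-u[0]])
print('fin top corners', [tc(*q,.057)[:2] for q in[(592,47),(622,85),(597,103),(567,65)]])
print('bridge', [tc(*q,.023)[:2] for q in[(532,97),(557,133)]],[tc(*q,.023)[:2] for q in[(593,68)]])
print('side fin top',[sc(*q,.057)[:2] for q in[(527,370)]],'bot',sc(515,505,0), sc(487,468,.023),sc(568,465,.023))
print('obst',atz('top',215*.64,305*.64,.263),atz('top',310*.64,443*.64,.26),atz('top',433*.64,555*.64,.26))
print('pen',tc(705,45,.01),tc(742,310,.01),'timer',tc(250,450,.02))
E
```

```text
prongs top [array([ 0.4711, -0.2264]), array([ 0.4418, -0.2053]), array([ 0.391 , -0.3402]), array([ 0.3611, -0.3197])]
c [ 0.4162 -0.2729] len 0.13958815573803654 yaw -0.6139639783423244 0.03606361527323528 0.03631725922261859
side [array([ 0.443, -0.206]), array([ 0.3943, -0.3407]), array([ 0.364 , -0.3207])]
barend [ 0.5064 -0.1429] 0.15817991866703235 -0.0012401580534074624
barend [ 0.3744 -0.3346] -0.07451068551411566 0.0013694602039184649
fin top corners [array([ 0.5297, -0.3975]), array([ 0.5114, -0.4113]), array([ 0.5027, -0.3991]), array([ 0.5209, -0.3854])]
bridge [array([ 0.5125, -0.3733]), array([ 0.4948, -0.385 ])] [array([ 0.527 , -0.4035])]
side fin top [array([ 0.52  , -0.3922])] bot [ 0.517  -0.4096  0.    ] [ 0.5039 -0.4145  0.023 ] [ 0.5377 -0.4114  0.023 ]
obst [0.4014 0.0322 0.263 ] [ 0.2359 -0.0879  0.26  ] [ 0.1051 -0.2346  0.26  ]
pen [ 0.5417 -0.4618  0.01  ] [ 0.4101 -0.4757  0.01  ] timer [ 0.3422 -0.2362  0.02  ]
```

Request:
jog_arm:
  motion:
    - [0,0,-0.045,0,0,0,-1]
    - [0,0,-0.045,0,0,0,-1]
    - [0,0,-0.045,0,0,0,-1]
    - [-0.05,0,0,0,0,0.09,-1]
    - [-0.05,0,0,0,0,0.09,-1]

```text
time_s: 0.6
ee_pos: [0.2189, 0.5099, 0.3413]
eef_rot: [3.14, 0.0, 2.737]
force: [0.7, 1.1, -0.4]
grip_width: 0.0571
grip_force: 0.0
```

Request:
jog_arm:
  motion:
    - [-0.05,0,0,0,0,0.09,-1]
    - [-0.05,0,0,0,0,0.09,-1]
    - [-0.05,0,0,0,0,0.09,-1]
    - [-0.05,0,0,0,0,0.09,-1]
    - [-0.05,0,0,0,0,0.09,-1]

```text
time_s: 1.1
ee_pos: [0.4267, 0.3716, 0.3399]
eef_rot: [-3.141, -0.0, 2.284]
force: [1.0, 0.6, -0.2]
grip_width: 0.0174
grip_force: 0.0
```

Request:
jog_arm:
  motion:
    - [-0.05,0,0,0,0,0.09,-1]
    - [-0.05,0,0,0,0,0.09,-1]
    - [-0.05,0,0,0,0,0.09,-1]
    - [-0.05,0,0,0,0,0.09,-1]
    - [-0.05,0,0,0,0,0.09,-1]

```text
time_s: 1.6
ee_pos: [0.5528, 0.158, 0.3398]
eef_rot: [-3.141, -0.0, 1.834]
force: [1.3, 0.5, 0.2]
grip_width: 0.0002
grip_force: 0.0
```

Request:
jog_arm:
  motion:
    - [-0.05,0,0,0,0,0.09,-1]
    - [-0.05,0,0,0,0,0.12,-1]
    - [-0.05,0,0,0,0,0.14,-1]
    - [-0.05,0,0,0,0,0.14,-1]
    - [0,0,0,0,0,0.12,-1]

```text
time_s: 2.1
ee_pos: [0.5723, -0.0423, 0.3399]
eef_rot: [-3.141, 0.001, 1.217]
force: [0.1, 1.1, -0.2]
grip_width: 0.0003
grip_force: 0.0
```

Request:
jog_arm:
  motion:
    - [0,0,0,0,0,0.13,-1]
    - [0,0,0,0,0,0.13,-1]
    - [-0.044,0.003,0,0,0,0,-1]
    - [-0.044,0.003,0,0,0,0,-1]
    - [0,0,0.05,0,0,0,-1]

```text
time_s: 2.6
ee_pos: [0.5279, -0.1168, 0.2953]
eef_rot: [3.132, -0.003, 0.964]
force: [1.8, 0.3, -0.7]
grip_width: 0.0006
grip_force: 0.0
```

Request:
jog_arm:
  motion:
    - [0,0,0.05,0,0,0,-1]
    - [0,0,0.05,0,0,0,-1]
    - [0,0,0.05,0,0,0,-1]
    - [0,0,0,0,0,0,-1]
    - [0,0,0,0,0,0,-1]

```text
time_s: 3.1
ee_pos: [0.5282, -0.1132, 0.1416]
eef_rot: [-3.141, 0.0, 0.968]
force: [-0.3, 1.2, 1.2]
grip_width: 0.0001
grip_force: 0.0
```

Request:
jog_arm:
  motion:
    - [0,0,0.04,0,0,0.011,-1]
    - [0,0,0.033,0,0,0,-1]
    - [-0.01,0,0,0,0,0,-1]
    - [-0.005,0,0,0,0,0,-1]
    - [0,0,0,0,0,0,-1]

```text
time_s: 3.6
ee_pos: [0.5204, -0.1266, 0.0706]
eef_rot: [3.137, -0.001, 0.956]
force: [0.2, -0.3, 0.2]
grip_width: 0.0005
grip_force: 0.0
```

Request:
jog_arm:
  motion:
    - [-0.005,0,0,0,0,0,-1]
    - [0,0,0,0,0,0,-1]

```text
time_s: 3.8
ee_pos: [0.5167, -0.13, 0.0688]
eef_rot: [3.14, -0.001, 0.956]
force: [0.1, -0.0, -0.4]
grip_width: 0.0001
grip_force: 0.0
```

Request:
jog_arm:
  motion:
    - [-0.005,0,0,0,0,0,-1]
    - [0,0,0,0,0,0,-1]

```text
time_s: 4.0
ee_pos: [0.5136, -0.1338, 0.0679]
eef_rot: [3.141, -0.0, 0.957]
force: [0.2, 0.3, -0.4]
grip_width: 0.0004
grip_force: 0.3
```

Request:
jog_arm:
  motion:
    - [-0.005,0,0,0,0,0,-1]
    - [0,0,0,0,0,0,-1]

```text
time_s: 4.2
ee_pos: [0.5107, -0.1378, 0.0677]
eef_rot: [3.141, -0.0, 0.957]
force: [0.5, 1.6, 1.5]
grip_width: 0.0003
grip_force: 0.9
```

Request:
jog_arm:
  motion:
    - [-0.005,0,0,0,0,0,-1]
    - [0,0,0,0,0,0,-1]

```text
time_s: 4.4
ee_pos: [0.5078, -0.1418, 0.0676]
eef_rot: [3.141, -0.0, 0.957]
force: [1.7, 1.6, 2.2]
grip_width: 0.0007
grip_force: 1.2
```

Request:
jog_arm:
  motion:
    - [-0.004,0,0,0,0,0,-1]
    - [-0.004,0,0,0,0,0,-1]
    - [-0.004,0,0,0,0,0,-1]
    - [0,0,0,0,0,0,-1]

```text
time_s: 4.8
ee_pos: [0.5011, -0.1515, 0.0678]
eef_rot: [3.141, -0.0, 0.957]
force: [2.3, 3.2, 3.8]
grip_width: 0.0004
grip_force: 2.0
```

Request:
jog_arm:
  motion:
    - [0.015,0,0,0,0,0,-1]
    - [0,0,0,0,0,0,-1]
    - [0,0,0,0,0,0,-1]
    - [0,0,0,0,0,0,-1]

```text
time_s: 5.2
ee_pos: [0.5092, -0.1392, 0.0672]
eef_rot: [-3.141, 0.0, 0.957]
force: [-0.4, 0.2, -1.1]
grip_width: 0.0005
grip_force: 0.0
```

```bash
python3 - <<'E'
from h import *
snap('side','s1.png',(205,205,325,305),6)
u=np.array([.576,.817]);c=np.array([.4162,-.2729])
def b(s,z): return proj('side',[*(c+u*s),z])
m=.020
print('level ends top',b(m+.12,.09),b(m-.12,.09))
print('tip+ ends',b(m+.12,.09-.079*(m+.115)),b(m-.12,.09+.079*(.125-m)))
print('tip- ends',b(m+.12,.09+.079*(m+.125)),b(m-.12,.09-.079*(.115-m)))
E
```

```text
level ends top [280.4 210.7] [229.  245.5]
tip+ ends [280.2 213.9] [229.  242.8]
tip- ends [280.5 207.3] [229.1 248. ]
```

View pics/s1.png

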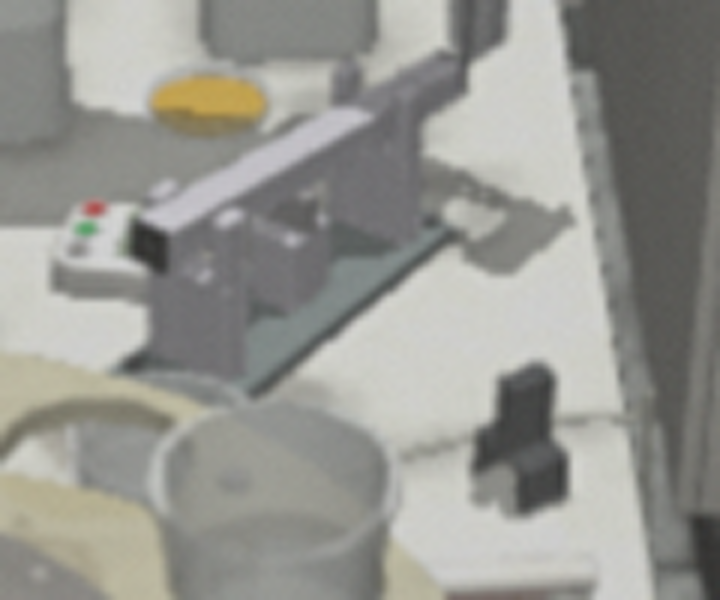

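```bash
cat >> h.py <<'E'
u=np.array([.576,.817]);c0=np.array([.4162,-.2729])
def tilt(tcp_s=None):
    im=ctrl.camera('side').mean(2)[225:275,205:245]
    n,l,st,ce=cv2.connectedComponentsWithStats((im<75).astype(np.uint8))
    o=ctrl.get_obs();d=np.array(o['ee_pos'][:2])-c0
    print('blobs',[(st[i,4],np.round(ce[i]+[205,225],2).tolist()) for i in range(1,n) if st[i,4]>8],'tcp s',round(d@u,4),'t',o['time_s'])
def pred(end_s):
    m=end_s-.12
    for k,sl in(('tip+',.079),('lev',0),('tip-',-.079)):
        y0=.005*np.sign(sl); s=m-.12
        print(k,proj('side',[*(c0+u*s),.08-sl*(s-y0)]))
E
python3 - <<'E'
from h import *
im=cv2.imread('pics/raw_s1.png').mean(2)[225:275,205:245]
n,l,st,ce=cv2.connectedComponentsWithStats((im<75).astype(np.uint8))
print([(st[i,4],ce[i]+[205,225]) for i in range(1,n)],im.min()); pred(.140)
E
```

```text
[(np.int32(32), array([229.625  , 245.71875])), (np.int32(1), array([227., 265.]))] 50.333333333333336
tip+ [229.1 246.1]
lev [229.1 248.8]
tip- [229.2 251.2]
```

Request:
jog_arm:
  motion:
    - [-0.013,0,0,0,0,0,-1]
    - [-0.003,0,0,0,0,0,-1]
    - [-0.003,0,0,0,0,0,-1]
    - [0,0,0,0,0,0,-1]

```text
time_s: 5.65
ee_pos: [0.4983, -0.1552, 0.0676]
eef_rot: [3.141, 0.0, 0.956]
force: [-0.2, -0.2, -0.3]
grip_width: 0.0004
grip_force: 0.1
```

Request:
jog_arm:
  motion:
    - [0.01,0,0,0,0,0,-1]
    - [0,0,0,0,0,0,-1]
    - [0,0,0,0,0,0,-1]
    - [0,0,0,0,0,0,-1]

```text
time_s: 6.05
ee_pos: [0.5042, -0.1465, 0.0673]
eef_rot: [-3.141, 0.0, 0.957]
force: [-0.1, -0.2, -1.0]
grip_width: 0.0005
grip_force: 0.0
```

```bash
python3 -c "
from h import *
tilt();pred(.136)"
```

```text
blobs [(np.int32(34), [228.5, 246.35])] tcp s 0.1539 t 6.1
tip+ [228.  246.6]
lev [228.1 249.5]
tip- [228.2 252. ]
```

Request:
jog_arm:
  motion:
    - [-0.008,0,0,0,0,0,-1]
    - [-0.003,0,0,0,0,0,-1]
    - [-0.003,0,0,0,0,0,-1]
    - [0,0,0,0,0,0,-1]

```text
time_s: 6.5
ee_pos: [0.4961, -0.1584, 0.0676]
eef_rot: [3.141, -0.0, 0.956]
force: [-0.3, 0.5, 1.4]
grip_width: 0.0003
grip_force: 0.4
```

Request:
jog_arm:
  motion:
    - [0.01,0,0,0,0,0,-1]
    - [0,0,0,0,0,0,-1]
    - [0,0,0,0,0,0,-1]
    - [0,0,0,0,0,0,-1]

```text
time_s: 6.9
ee_pos: [0.5019, -0.1498, 0.0674]
eef_rot: [-3.141, 0.0, 0.957]
force: [-0.2, 0.9, 0.3]
grip_width: 0.0006
grip_force: 0.0
```

```bash
python3 -c "
from h import *
tilt();pred(.132)"
```

```text
blobs [(np.int32(33), [227.42, 246.91])] tcp s 0.1499 t 6.95
tip+ [227.  247.2]
lev [227.1 250.2]
tip- [227.2 252.8]
```

Request:
jog_arm:
  motion:
    - [-0.008,0,0,0,0,0,-1]
    - [-0.003,0,0,0,0,0,-1]
    - [-0.003,0,0,0,0,0,-1]
    - [0,0,0,0,0,0,-1]

```text
time_s: 7.35
ee_pos: [0.4937, -0.1616, 0.0676]
eef_rot: [3.141, -0.0, 0.956]
force: [0.1, 0.1, 1.4]
grip_width: 0.0004
grip_force: 0.4
```

Request:
jog_arm:
  motion:
    - [0.01,0,0,0,0,0,-1]
    - [0,0,0,0,0,0,-1]
    - [0,0,0,0,0,0,-1]
    - [0,0,0,0,0,0,-1]

```text
time_s: 7.75
ee_pos: [0.4996, -0.1531, 0.0673]
eef_rot: [-3.141, 0.0, 0.957]
force: [0.1, 0.4, 0.2]
grip_width: 0.0003
grip_force: 0.0
```

```bash
python3 -c "
from h import *
tilt();pred(.128)"
```

```text
blobs [(np.int32(32), [226.47, 247.53])] tcp s 0.1459 t 7.8
tip+ [226.  247.8]
lev [226.1 250.9]
tip- [226.2 253.6]
```

Request:
jog_arm:
  motion:
    - [-0.008,0,0,0,0,0,-1]
    - [-0.003,0,0,0,0,0,-1]
    - [-0.003,0,0,0,0,0,-1]
    - [0,0,0,0,0,0,-1]

```text
time_s: 8.2
ee_pos: [0.4915, -0.165, 0.0676]
eef_rot: [3.141, -0.0, 0.956]
force: [0.9, 1.4, 0.8]
grip_width: 0.0008
grip_force: 0.4
```

Request:
jog_arm:
  motion:
    - [0.01,0,0,0,0,0,-1]
    - [0,0,0,0,0,0,-1]
    - [0,0,0,0,0,0,-1]
    - [0,0,0,0,0,0,-1]

```text
time_s: 8.6
ee_pos: [0.4973, -0.1563, 0.0674]
eef_rot: [-3.141, 0.0, 0.957]
force: [-0.0, 0.6, -0.3]
grip_width: 0.0003
grip_force: 0.0
```

```bash
python3 -c "
from h import *
tilt();pred(.124)"
```

```text
blobs [(np.int32(30), [225.1, 247.97])] tcp s 0.1419 t 8.65
tip+ [225.  248.4]
lev [225.1 251.6]
tip- [225.2 254.4]
```

Still tipped towards +y. Continue.

Request:
jog_arm:
  motion:
    - [-0.008,0,0,0,0,0,-1]
    - [-0.003,0,0,0,0,0,-1]
    - [-0.003,0,0,0,0,0,-1]
    - [0,0,0,0,0,0,-1]

```text
time_s: 9.05
ee_pos: [0.4892, -0.1682, 0.0676]
eef_rot: [3.141, -0.0, 0.956]
force: [1.0, 0.6, 0.6]
grip_width: 0.0007
grip_force: 0.4
```

Request:
jog_arm:
  motion:
    - [0.01,0,0,0,0,0,-1]
    - [0,0,0,0,0,0,-1]
    - [0,0,0,0,0,0,-1]
    - [0,0,0,0,0,0,-1]

```text
time_s: 9.45
ee_pos: [0.495, -0.1596, 0.0674]
eef_rot: [-3.141, 0.0, 0.957]
force: [0.6, -0.2, -0.1]
grip_width: 0.0005
grip_force: 0.0
```

```bash
python3 -c "
from h import *
tilt();pred(.120)"
```

```text
blobs [(np.int32(29), [223.97, 250.79])] tcp s 0.1379 t 9.5
tip+ [224. 249.]
lev [224.1 252.3]
tip- [224.1 255.2]
```

Request:
jog_arm:
  motion:
    - [-0.008,0,0,0,0,0,-1]
    - [-0.003,0,0,0,0,0,-1]
    - [-0.003,0,0,0,0,0,-1]
    - [0,0,0,0,0,0,-1]

```text
time_s: 9.9
ee_pos: [0.4868, -0.1715, 0.0676]
eef_rot: [3.141, -0.0, 0.956]
force: [0.7, 0.7, 0.0]
grip_width: 0.0007
grip_force: 0.2
```

Request:
jog_arm:
  motion:
    - [0.01,0,0,0,0,0,-1]
    - [0,0,0,0,0,0,-1]
    - [0,0,0,0,0,0,-1]
    - [0,0,0,0,0,0,-1]

```text
time_s: 10.3
ee_pos: [0.4927, -0.1629, 0.0674]
eef_rot: [-3.141, 0.0, 0.957]
force: [0.2, -0.6, -0.0]
grip_width: 0.0004
grip_force: 0.0
```

```bash
python3 -c "
from h import *
tilt();pred(.116)"
```

```text
blobs [(np.int32(27), [222.63, 253.67])] tcp s 0.1339 t 10.35
tip+ [222.9 249.6]
lev [223. 253.]
tip- [223.1 256.1]
```

Request:
jog_arm:
  motion:
    - [0.01,0,0,0,0,0,-1]
    - [0,0,0,0,0,0,-1]
    - [0,0,0,0,0,0,-1]
    - [0,0,0,0,0,0,-1]

```text
time_s: 10.75
ee_pos: [0.4985, -0.1547, 0.0674]
eef_rot: [-3.141, 0.0, 0.957]
force: [-0.3, 0.2, 0.4]
grip_width: 0.0002
grip_force: 0.0
```

```bash
python3 -c "
from h import *
tilt();snap('side','s2.png',(210,200,310,275),8)
print('far top corner/near: lev',proj('side',[*(c0+u*.116),.09]),proj('side',[*(c0-u*.124),.09]),'tip-',proj('side',[*(c0+u*.116),.0995]),proj('side',[*(c0-u*.124),.0806]))"
```

```text
blobs [(np.int32(28), [222.82, 252.75])] tcp s 0.1439 t 10.8
far top corner/near: lev [275.9 213.7] [222.9 249.6] tip- [276.1 210.9] [223.  252.8]
```

View pics/s2.png

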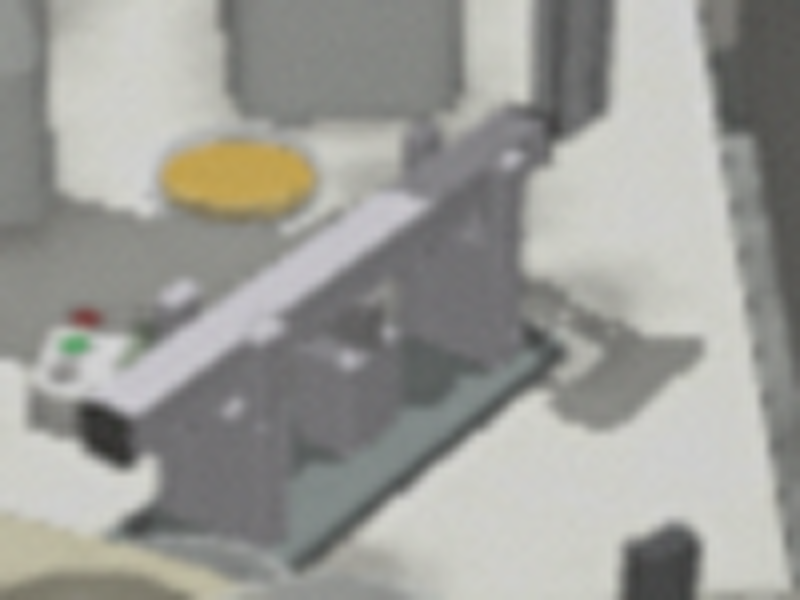

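```bash
python3 - <<'E'
from h import *
tilt()
yaw=-.95;C=np.array([.516,-.396])
R=np.array([[np.cos(yaw),-np.sin(yaw)],[np.sin(yaw),np.cos(yaw)]])
out=[]
for n,f,x0,y0 in(('top','t0',322,148),('side','s0',278,258)):
  k=10;im=cv2.imread(f'pics/{f}.png')[y0:y0+40,x0:x0+35]
  im=cv2.convertScaleAbs(im,alpha=2 if n=='top' else 1.3)
  im=cv2.resize(im,None,fx=k,fy=k,interpolation=cv2.INTER_CUBIC)
  for hx,z,col in((.006,.057,(0,0,255)),(.018,.023,(0,255,0))):
    p=np.array([(proj(n,[*(C+R@[a*hx,b*.012]),z])-[x0,y0]+.5)*k for a,b in((1,1),(1,-1),(-1,-1),(-1,1))])
    cv2.polylines(im,[p.astype(int)],True,col,1)
  out.append(im)
cv2.imwrite('pics/sad.png',np.hstack(out))
E
```

```text
blobs [(np.int32(27), [222.78, 253.07])] tcp s 0.1438 t 10.9
```

View pics/sad.png

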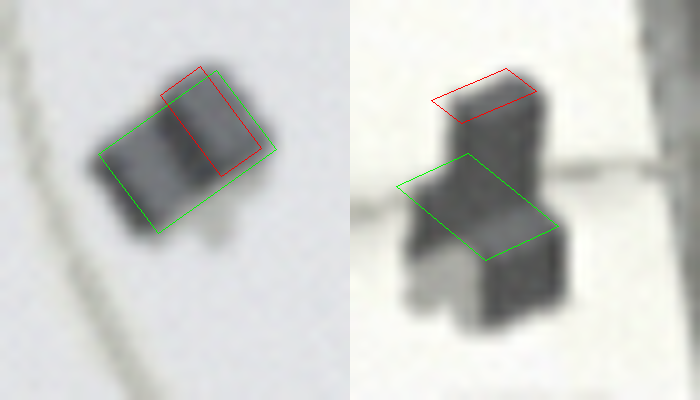

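Request:
jog_arm:
  motion:
    - [0,0,-0.045,0,0,0,-1]
    - [0,0,-0.045,0,0,0,-1]
    - [-0.0373,0.031,0,0,0,0,0.06]
    - [-0.0373,0.031,0,0,0,0,0.06]
    - [-0.0373,0.031,0,0,0,0,0.06]

```text
time_s: 11.4
ee_pos: [0.51, -0.3016, 0.158]
eef_rot: [3.141, -0.0, 0.957]
force: [0.1, 0.5, 0.1]
grip_width: 0.021
grip_force: 0.0
```

Request:
jog_arm:
  motion:
    - [-0.0373,0.031,0,0,0,0,0.06]
    - [-0.0373,0.031,0,0,0,0,0.06]
    - [0,0,0,0,0,0.112,0.06]
    - [0,0,0,0,0,0.112,0.06]
    - [0,0,0,0,0,0.112,0.06]

```text
time_s: 11.9
ee_pos: [0.5174, -0.3969, 0.157]
eef_rot: [-3.141, 0.0, 0.615]
force: [0.6, -0.2, 0.4]
grip_width: 0.0498
grip_force: 0.0
```

Request:
jog_arm:
  motion:
    - [0,0,0.03,0,0,0,0.06]
    - [0,0,0.03,0,0,0,0.06]
    - [0,0,0,0,0,0,0.06]
    - [0,0,0,0,0,0,0.06]
    - [0,0,0,0,0,0,0.06]

```text
time_s: 12.4
ee_pos: [0.5183, -0.3971, 0.0994]
eef_rot: [3.139, -0.001, 0.621]
force: [-0.3, -0.2, -0.3]
grip_width: 0.0504
grip_force: 0.0
```

```bash
python3 -c "
from h import *
tilt();snap('side','s3.png',(205,190,325,290),6)"
```

```text
blobs [(np.int32(29), [222.9, 252.79])] tcp s -0.0426 t 12.45
```

View pics/s3.png

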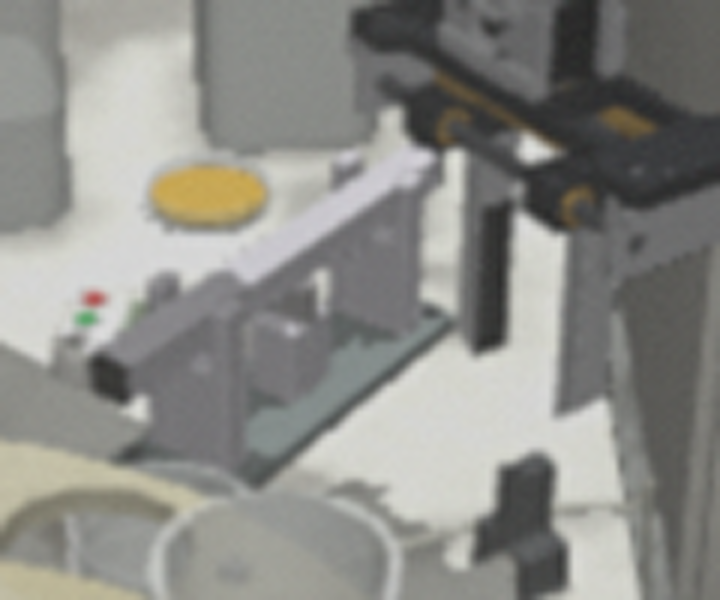

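Request:
jog_arm:
  motion:
    - [0,0,0.03,0,0,0,0.06]
    - [0,0,0.03,0,0,0,0.06]
    - [0,0,0.012,0,0,0,0.06]
    - [0,0,0,0,0,0,0.06]
    - [0,0,0,0,0,0,0.06]

```text
time_s: 13.0
ee_pos: [0.5183, -0.397, 0.027]
eef_rot: [3.14, -0.0, 0.621]
force: [0.5, -0.8, 0.1]
grip_width: 0.0496
grip_force: 0.0
```

Request:
jog_arm:
  motion:
    - [0,0,0,0,0,0,-0.5]
    - [0,0,0,0,0,0,-0.75]
    - [0,0,0,0,0,0,-1]
    - [0,0,0,0,0,0,-1]
    - [0,0,0,0,0,0,-1]
  squeeze: 10

```text
time_s: 13.5
ee_pos: [0.5178, -0.3966, 0.0256]
eef_rot: [3.141, -0.0, 0.621]
force: [0.5, -0.1, 0.1]
grip_width: 0.0131
grip_force: 0.1
```

Request:
jog_arm:
  motion:
    - [0,0,0,0,0,0,-1]
    - [0,0,-0.02,0,0,0,-1]
    - [0,0,-0.04,0,0,0,-1]
    - [0,0,0,0,0,0,-1]
    - [0,0,0,0,0,0,-1]

```text
time_s: 14.0
ee_pos: [0.5179, -0.3967, 0.0861]
eef_rot: [3.14, -0.0, 0.621]
force: [-1.4, -0.0, -1.0]
grip_width: 0.012
grip_force: 10.0
```

```bash
python3 -c "
from h import *
tilt();snap('side','s4.png',(205,190,325,290),6);print(ctrl.get_obs()['eef_rot'])"
```

```text
blobs [(np.int32(30), [222.83, 252.67])] tcp s -0.0425 t 14.05
[-3.13998847e+00  4.25145214e-04  6.20801844e-01]
```

View pics/s4.png

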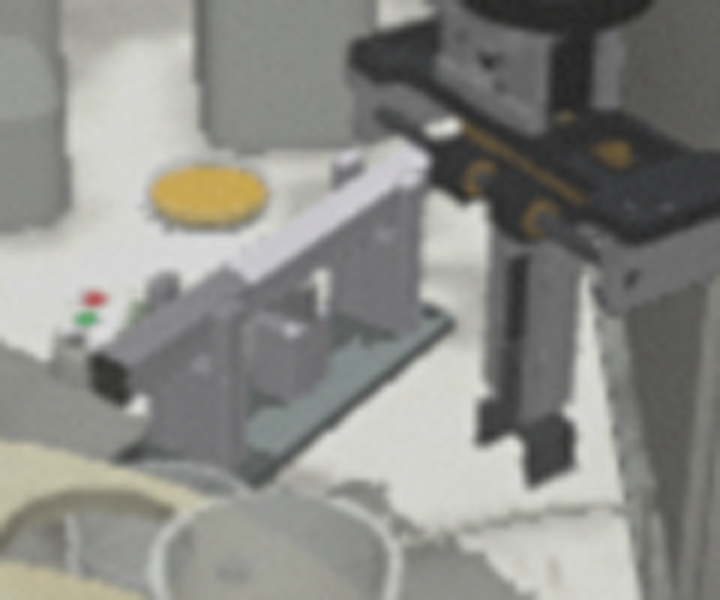

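```bash
python3 - <<'E'
from h import *
o=ctrl.get_obs();p=np.array(o['ee_pos']);t=o['eef_rot'][2];X=np.array([np.sin(t),-np.cos(t)]);Y=np.array([np.cos(t),np.sin(t)])
print(p)
for dy in(-.003,0,.003):
  for y in(-.012,.012):
    for z in(-.018,.005): print(dy,y,z,(proj('side',[*(p[:2]+X*.018+Y*(y+dy)),p[2]-.0085+z])-[205,190]+.5)*6)
E
```

```text
[ 0.51730826 -0.39616399  0.08431262]
-0.003 -0.012 -0.018 [520.8 498.6]
-0.003 -0.012 0.005 [523.8 451.8]
-0.003 0.012 -0.018 [566.4 478.8]
-0.003 0.012 0.005 [569.4 432.6]
0 -0.012 -0.018 [526.8 496.2]
0 -0.012 0.005 [529.8 449.4]
0 0.012 -0.018 [571.8 476.4]
0 0.012 0.005 [575.4 430.2]
0.003 -0.012 -0.018 [532.2 493.8]
0.003 -0.012 0.005 [535.2 447. ]
0.003 0.012 -0.018 [577.2 474. ]
0.003 0.012 0.005 [580.8 427.8]
```

Request:
jog_arm:
  motion:
    - [0,0,-0.03,0,0,0,-1]
    - [0,0,-0.03,0,0,-0.112,-1]
    - [0,0,0,0,0,-0.112,-1]
    - [0,0,0,0,0,-0.112,-1]
    - [0,0,0,0,0,0,-1]

```text
time_s: 14.6
ee_pos: [0.5174, -0.3963, 0.1442]
eef_rot: [-3.14, -0.0, 0.959]
force: [-0.2, -0.5, -1.2]
grip_width: 0.0118
grip_force: 10.0
```

Request:
jog_arm:
  motion:
    - [0.01,-0.0385,0,0,0,0,-1]
    - [0.01,-0.0385,0,0,0,0,-1]
    - [0.01,-0.0385,0,0,0,0,-1]
    - [0.01,-0.0385,0,0,0,0,-1]
    - [0,0,0,0,0,0,-1]

```text
time_s: 15.1
ee_pos: [0.4124, -0.2722, 0.1445]
eef_rot: [-3.138, -0.0, 0.954]
force: [-0.9, -0.0, 0.2]
grip_width: 0.0119
grip_force: 10.0
```

Request:
jog_arm:
  motion:
    - [0,0,0,0,0,0,-1]
    - [0,0,0,0,0,0,-1]
    - [0,0,0,0,0,0,-1]

```text
time_s: 15.4
ee_pos: [0.4153, -0.2757, 0.1451]
eef_rot: [-3.141, -0.0, 0.956]
force: [0.4, 0.1, 0.6]
grip_width: 0.0116
grip_force: 10.0
```

```bash
python3 - <<'E'
from h import *
tilt();o=ctrl.get_obs();d=np.array(o['ee_pos'][:2])-c0;print(o['ee_pos'],o['eef_rot'],'s',d@u,'lat',d@[.817,-.576])
snap('side','s5.png',(215,185,295,245),10)
p=np.array(o['ee_pos']);t=o['eef_rot'][2];X=np.array([np.sin(t),-np.cos(t)]);Y=np.array([np.cos(t),np.sin(t)])
for y in(-.012,.012):
    for z in(-.018,.005): print(y,z,(proj('side',[*(p[:2]+X*.018+Y*y),p[2]-.008+z])-[215,185]+.5)*10)
E
```

```text
blobs [(np.int32(31), [222.74, 252.61])] tcp s -0.0028 t 15.45
[ 0.41524635 -0.27563     0.14508008] [-3.14111489e+00 -9.92833097e-06  9.55794824e-01] s -0.002779714277807956 lat 0.0007933501618356775
-0.012 -0.018 [404. 402.]
-0.012 0.005 [404. 326.]
0.012 -0.018 [456. 367.]
0.012 0.005 [458. 292.]
```

View pics/s5.png

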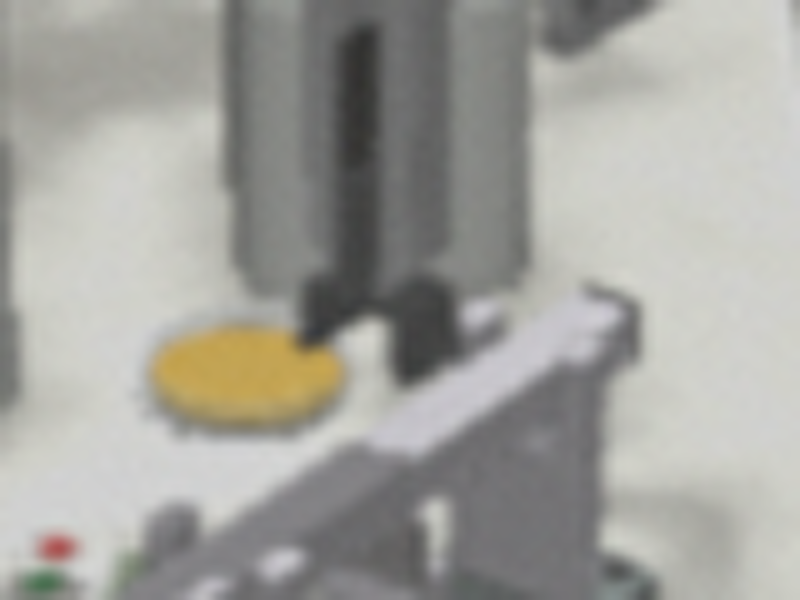

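Request:
jog_arm:
  motion:
    - [0.0025,-0.0008,0.01,0,0,0,-1]
    - [0,0,0.01,0,0,0,-1]
    - [0,0,0.008,0,0,0,-1]
    - [0,0,0.006,0,0,0,-1]
    - [0,0,0,0,0,0,-1]

```text
time_s: 16.0
ee_pos: [0.4153, -0.2723, 0.1104]
eef_rot: [-3.14, -0.0, 0.957]
force: [0.8, 0.6, 0.2]
grip_width: 0.0119
grip_force: 10.0
```

Request:
jog_arm:
  motion:
    - [0,0,0.003,0,0,0,-1]
    - [0,0,0.003,0,0,0,-1]
    - [0,0,0.002,0,0,0,-1]
    - [0,0,0,0,0,0,-1]
    - [0,0,0,0,0,0,-1]

```text
time_s: 16.5
ee_pos: [0.4157, -0.2726, 0.1035]
eef_rot: [3.141, 0.0, 0.957]
force: [0.2, -0.3, -0.4]
grip_width: 0.0119
grip_force: 10.0
```

```bash
python3 - <<'E'
from h import *
tilt();o=ctrl.get_obs();d=np.array(o['ee_pos'][:2])-c0;print(o['ee_pos'],o['force'],o['moment'],'s',d@u,'lat',d@[.817,-.576])
E
```

```text
blobs [(np.int32(30), [222.73, 252.7])] tcp s -0.0 t 16.55
[ 0.41574286 -0.27263309  0.10358577] [-0.84962678  0.54016829  0.2516008 ] [-0.08829018  0.169402   -0.02989933] s -4.525014406283923e-05 lat -0.0005272192113850314
```

Bar still level, no contact yet. Now 1 mm steps.

Request:
jog_arm:
  motion:
    - [0,0,0.001,0,0,0,-1]
    - [0,0,0.001,0,0,0,-1]
    - [0,0,0,0,0,0,-1]
    - [0,0,0,0,0,0,-1]

```text
time_s: 16.95
ee_pos: [0.4157, -0.2726, 0.1014]
eef_rot: [-3.142, 0.0, 0.957]
force: [-0.2, -0.4, 0.3]
grip_width: 0.012
grip_force: 10.0
```

Request:
jog_arm:
  motion:
    - [0,0,0.001,0,0,0,-1]
    - [0,0,0,0,0,0,-1]
    - [0,0,0,0,0,0,-1]

```text
time_s: 17.25
ee_pos: [0.4157, -0.2726, 0.1004]
eef_rot: [-3.142, 0.0, 0.957]
force: [-0.9, 0.0, -0.0]
grip_width: 0.012
grip_force: 10.0
```

Request:
jog_arm:
  motion:
    - [0,0,0.001,0,0,0,-1]
    - [0,0,0,0,0,0,-1]
    - [0,0,0,0,0,0,-1]

```text
time_s: 17.55
ee_pos: [0.4157, -0.2726, 0.0994]
eef_rot: [-3.142, 0.0, 0.957]
force: [0.5, -0.6, -1.4]
grip_width: 0.0119
grip_force: 10.0
```

Request:
jog_arm:
  motion:
    - [0,0,0.001,0,0,0,-1]
    - [0,0,0,0,0,0,-1]
    - [0,0,0,0,0,0,-1]

```text
time_s: 17.85
ee_pos: [0.4157, -0.2726, 0.0984]
eef_rot: [-3.142, 0.0, 0.957]
force: [-0.1, -0.5, -0.1]
grip_width: 0.0122
grip_force: 10.0
```

```bash
python3 - <<'E'
from h import *
tilt();o=ctrl.get_obs();print(o['ee_pos'],o['force'])
E
```

```text
blobs [(np.int32(29), [222.79, 252.83])] tcp s -0.0 t 17.9
[ 0.41568764 -0.27259328  0.09845241] [-0.24025891  0.38853463 -0.66446287]
```

Request:
jog_arm:
  motion:
    - [0,0,0.0005,0,0,0,-1]
    - [0,0,0,0,0,0,-1]
    - [0,0,0,0,0,0,-1]

```text
time_s: 18.2
ee_pos: [0.4157, -0.2726, 0.0979]
eef_rot: [3.142, 0.0, 0.957]
force: [-0.0, 0.3, -0.8]
grip_width: 0.0122
grip_force: 10.0
```

Request:
jog_arm:
  motion:
    - [0,0,0.0005,0,0,0,-1]
    - [0,0,0,0,0,0,-1]
    - [0,0,0,0,0,0,-1]

```text
time_s: 18.5
ee_pos: [0.4157, -0.2726, 0.0974]
eef_rot: [-3.142, 0.0, 0.957]
force: [-0.5, -0.4, 0.2]
grip_width: 0.0121
grip_force: 10.0
```

Request:
jog_arm:
  motion:
    - [0,0,0.0005,0,0,0,-1]
    - [0,0,0,0,0,0,-1]
    - [0,0,0,0,0,0,-1]

```text
time_s: 18.8
ee_pos: [0.4157, -0.2726, 0.0969]
eef_rot: [-3.142, -0.0, 0.957]
force: [-0.1, -0.4, 0.3]
grip_width: 0.012
grip_force: 10.0
```

Request:
jog_arm:
  motion:
    - [0,0,0.0005,0,0,0,-1]
    - [0,0,0,0,0,0,-1]
    - [0,0,0,0,0,0,-1]

```text
time_s: 19.1
ee_pos: [0.4157, -0.2727, 0.0969]
eef_rot: [3.141, 0.0, 0.957]
force: [-1.7, 0.4, 5.5]
grip_width: 0.0118
grip_force: 10.0
```

```bash
python3 - <<'E'
from h import *
tilt();o=ctrl.get_obs();print(o['ee_pos'],o['force'])
E
```

```text
blobs [(np.int32(29), [222.79, 252.83])] tcp s -0.0001 t 19.15
[ 0.41574204 -0.27267315  0.09689984] [-1.67449245  1.36166545  5.32888693]
```

Request:
jog_arm:
  motion:
    - [0,0,-0.0004,0,0,0,-1]
    - [0,0,0,0,0,0,-1]
  squeeze: 3

```text
time_s: 19.35
ee_pos: [0.4157, -0.2727, 0.0969]
eef_rot: [3.141, 0.0, 0.957]
force: [0.0, 0.8, 2.0]
grip_width: 0.0119
grip_force: 3.0
```

Request:
jog_arm:
  motion:
    - [0,0,0,0,0,0,-0.7]
    - [0,0,0,0,0,0,-0.6]
    - [0,0,0,0,0,0,-0.4]
    - [0,0,0,0,0,0,-0.2]
    - [0,0,0,0,0,0,-0.2]

```text
time_s: 19.85
ee_pos: [0.4157, -0.2726, 0.0968]
eef_rot: [-3.142, -0.0, 0.957]
force: [0.0, -0.1, -0.3]
grip_width: 0.0367
grip_force: 0.0
```

```bash
python3 - <<'E'
from h import *
tilt();o=ctrl.get_obs();print(o['ee_pos'],o['force'])
E
```

```text
blobs [(np.int32(29), [222.79, 252.83])] tcp s -0.0 t 19.9
[ 0.41569873 -0.2725915   0.09683386] [-0.14274057 -0.52062557 -0.03503403]
```

Still level. Retreat straight up and look.

Request:
jog_arm:
  motion:
    - [0,0,-0.01,0,0,0,-0.2]
    - [0,0,-0.03,0,0,0,-0.2]
    - [0,0,-0.05,0,0,0,-0.2]
    - [0,0,-0.05,0,0,0,-0.2]
    - [0,0,0,0,0,0,-0.2]

```text
time_s: 20.4
ee_pos: [0.4173, -0.2738, 0.244]
eef_rot: [3.131, 0.0, 0.957]
force: [-0.4, -1.1, -0.6]
grip_width: 0.0377
grip_force: 0.0
```

Request:
jog_arm:
  motion:
    - [0,0,0,0,0,0,-0.2]
    - [0,0,0,0,0,0,-0.2]
    - [0,0,0,0,0,0,-0.2]
    - [0,0,0,0,0,0,-0.2]
    - [0,0,0,0,0,0,-0.2]

```text
time_s: 20.9
ee_pos: [0.4156, -0.2725, 0.2363]
eef_rot: [-3.141, -0.0, 0.957]
force: [0.5, 0.3, -0.3]
grip_width: 0.0373
grip_force: 0.0
```

```bash
python3 - <<'E'
from h import *
tilt();snap('side','s6.png',(215,195,295,255),10)
for q in((.006,-.012,.129),(.006,.012,.129),(.018,-.012,.072),(.018,.012,.072)):
  print(q,(proj('side',[*(c0+np.array([.817,-.576])*q[0]+u*q[1]),q[2]])-[215,195]+.5)*10)
E
```

```text
blobs [(np.int32(30), [222.73, 252.7])] tcp s -0.0 t 20.95
(0.006, -0.012, 0.129) [372. 251.]
(0.006, 0.012, 0.129) [425. 217.]
(0.018, -0.012, 0.072) [405. 447.]
(0.018, 0.012, 0.072) [457. 411.]
```

View pics/s6.png

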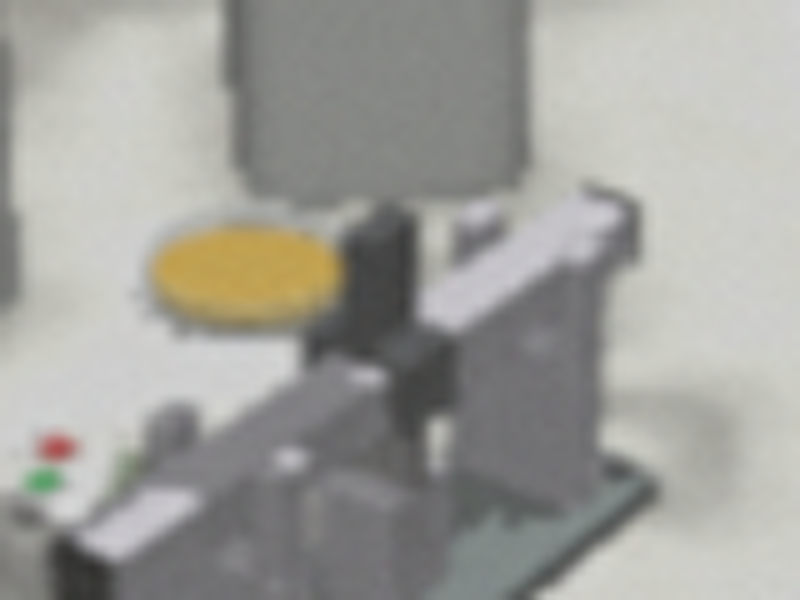

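```bash
python3 -c "
from station import ctrl
print(ctrl.hand_in())"
```

```text
the job is handed in; nothing more can be done
None
```

The bar balanced level on the ridge by itself, and stayed level with the saddle marker seated over the ridge (about 1–3 mm off its middle) and the arm clear. I handed the job in at about 21 s; no verdict was returned.

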